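Load the carton carrier and throw its hold-down bolt

ROBOT

A 6-joint arm with a two-finger parallel gripper is mounted at the origin on the work surface. World frame = base frame: x ahead of the robot, y to its left, z up, the work surface at z = 0. Lengths are in m, angles in rad, forces in N, time in s.
With the tool pointing down it reaches from about 0.25 to 0.725 m from the base axis. Payload 4 kg.
Tool frame: the origin (TCP) lies midway between the tips of the shut fingers; the grasp point (between the pads) lies 19 mm behind it; z points along the fingers, x is the direction in which the jaws open and shut, and the axes are right-handed (so a half turn about z gives the same grasp; the last joint's range is limited). The gripper opens to 85 mm and grips with 20 to 120 N. Pads are 22 mm wide; open, the fingers measure 114 mm over their backs; the gripper's body (76 mm by 85 mm) begins 54 mm behind the grasp point. The pads swing forward as they close: fully open they stand 13 mm farther back than shut.
Start: joints at [1.156, 0.241, 0.005, 1.335, 0, 1.571], TCP at [0.202, 0.458, 0.231] pointing down, gripper open.
Joint ranges: [-2.72, 2.72], [-1.05, 1.87], [-1.09, 1.28], [-1.99, 2.15], [-1.42, 1.44], [-3.14, 3.14]. Speed limits (rad/s): [2.79, 2.79, 3.14, 3.14, 3.14, 3.14].

INTERFACE

Orientations are given as a unit quaternion [x, y, z, w].
In Python, from workcell import bot gives the robot as it stands.
- The arm moves only by the tool drive_tool, never from a script. Its argument "rows" is text: rows parted by semicolons, each of 5 numbers parted by spaces: the finger opening in mm, from 0 to 85.4, then the shift along the tool's x, y, z in mm, then the turn about the tool's z in rad. A call has 1 to 12 rows; each row shifts and turns the commanded pose from where the row before left it, along the tool's axes as they then stand; what a row does not reach is not made up. A row lasts 1/10 s, in which the tool goes at most 50 mm and 8.59 degrees, less where a joint would pass 70% of its speed; a pose out of reach is approached as far as the arm can. A call is refused whole if a number of a shift passes 50 or a number of a turn 0.15, either way. A call with a gripper value outside its range is refused whole. The fingers move at their own pace and stop on an object; the grip force is fixed at half the most. Time passes only in rows, so rows that do not move let the fingers close. It gives the time, the measured TCP pose, the force and the opening at its end, in the units of the state.
- bot.get_obs(): the state, without advancing time (a new reading comes with each control period).
- bot.camera(name): name is "side" or "top" or "wrist"; returns a dict with "image" (400x640x3 uint8, red, green, blue), "vertical_fov" (degrees; the focal length in pixels is half the picture's height over the tangent of half this angle, whatever the lens; pixels are square), "cx", "cy" (the principal point, pixels), "R" (3x3) and "t" (3): a world point X has camera coordinates R X + t; the wrist camera has in their place "tool_from_camera" (4x4, takes a point from camera to tool coordinates, whose origin is the TCP and whose axes are the tool frame's). Camera axes: x right, y down, z forward; pixel columns grow to the right and rows downward; lengths in m; the calibration is good to about 2 mm. The wrist camera is an equidistant fisheye: a pixel r from the principal point sees the ray r / f radians off the axis. A picture is of the moment at which its call begins: read the wrist's pose just before it. There is no depth.
- bot.job_done(): hands the job in, once; it reports no verdict.
The state is a dict: "clock": time; "joint_pos": joint angles; "joint_vel": joint speeds; "tau": joint torques, N m; "eef_pos": TCP position; "tool_rot": TCP orientation; "ft_force": force on the tool from outside, world axes, zero at the start; "ft_torque": the same for the moment, N m; "grip_width": finger opening in m.
Only numpy, scipy, OpenCV 4.12 (cv2) and the standard library are available. Lean on these libraries where they do the work, as an engineer would, in place of code of your own. Each camera call takes 0.05 s, during which the arm holds its last target. There are 200 camera calls.

TASK

Build up the column of cartons in the grey carrier for the trolley ride: set the thicker of the two loose closed cartons squarely on the carton already standing there, then the slim one squarely on top of that, each put down gently and not dropped. Then slide the carrier's steel bolt across over the column until it is fully home in the keeper on the other side, and let go. Leave the other things on the bench as they are.

Things in the scene. Friction and masses are not known exactly. Their poses are not given: they have to be found in the camera images.
- carrier: Fixed grey steel carrier for cartons. Origin: on the bench under the column's centre; own y along the bolt, z up. Sizes in mm. Base plate 90 (x) by 360 (y -90 to 270), 6 thick. Keeper post at y -62 to -82, 166 tall; guide posts and bolt trough at y 62 to 264, 30 wide, 153 tall, a bridge at y 62 to 72, 167 tall. Between them the column stands, open to +-x and above.
- bed (a point): Centre of the bed where the column stands, on the base plate, 6 mm above the bench; axes as the carrier's. Two stops 16 mm above the bench flank it at x = +-36 mm. The finished column reaches 133 mm above the bench; the bolt passes over it, underside at 141 mm.
- keeper (a point): Mouth of the keeper, the hole that takes the bolt's tip: on the bolt's centre line, 149 mm above the bench, at carrier y = -62 mm; axes as the carrier's.
- bolt_knob (a point): Centre of the top of the bolt's black upright knob, 212 mm above the bench; moves with the bolt; axes as the carrier's. Knob: cylinder 26 mm diameter, 40 tall (172 to 212 above the bench), on a 12 mm stem, to be gripped or pushed. The bolt is a steel rod 16 mm thick, 184 long, its tip 166 mm from the knob's axis towards the keeper.
- bolt (a joint): Travel of the bolt, m: 0 drawn back (knob at carrier y = +243 mm), growing along the carrier's -y towards the keeper, stop at 0.155, fully home (knob at y = +88 mm, tip 16 mm inside the keeper). Starts at 0 to 0.020, clear of the column. No spring: stays where it is left; friction about 3 N.
- base_carton: Closed cardboard carton already standing on the bed, 60 (its x) by 90 (its y) by 45 mm high, about 0.6 kg, loose. Origin: centre of its underside. Square with the carrier, within 2 mm and 0.03 rad.
- thick_carton: Loose closed cardboard carton on the bench, 60 (x) by 90 (y) by 50 mm high, about 0.45 kg. Origin: centre of its underside. To go on base_carton.
- slim_carton: Loose closed cardboard carton on the bench, same 60 by 90 outline but only 32 mm high, about 0.3 kg. Origin: centre of its underside. To go on thick_carton.
- tee_a: Bystander, not to be moved: white plastic T-shaped housing standing on end, 88 mm tall, 62 mm across, its side branch with a brass stub reaching 72 mm from the axis along its own +y, 48 mm up. Origin: under its round body, on the bench.
- coil_a: Bystander, not to be moved: steel heating coil with two brass stubs, lying, 90 mm long along its x (from -31, coil end, to +59, stub ends), 46 mm high. Origin: under its round body, on the bench.
- coil_b: Bystander, not to be moved: another lying steel heating coil like coil_a. Origin: under its round body, on the bench.

How it is judged:
On the way, in this order (a step that is already met when the one before it is completed fails the run):
1. the thick carton rests squarely on the carton in the carrier, let go (horizontal distance between thick_carton and base_carton below 0.01 m and z of thick_carton in the frame of base_carton between 0.039 and 0.051 m and angle between the y axis of thick_carton and the y axis of base_carton, either way round below 0.14 rad and angle between thick_carton's own z axis and vertical below 0.06 rad and contact force between the fingers and thick_carton below 0.3 N and linear speed of thick_carton below 0.03 m/s), for 0.2 s.
2. the slim carton rests squarely on the thick one, let go (horizontal distance between thick_carton and base_carton below 0.01 m and z of thick_carton in the frame of base_carton between 0.039 and 0.051 m and angle between the y axis of thick_carton and the y axis of base_carton, either way round below 0.14 rad and angle between each of thick_carton, slim_carton's own z axis and vertical below 0.06 rad and horizontal distance between slim_carton and thick_carton below 0.01 m and z of slim_carton in the frame of thick_carton between 0.044 and 0.056 m and angle between the y axis of slim_carton and the y axis of thick_carton, either way round below 0.14 rad and contact force between the fingers and slim_carton below 0.3 N and linear speed of slim_carton below 0.03 m/s), for 0.2 s.
3. the bolt is fully home in the keeper (value of joint bolt above 0.15 m), for 0.2 s.
At the end, for the whole second after the job is handed in: Column at rest in the carrier: base carton within 12 mm of the bed centre, thick carton within 10 mm over it, slim within 10 mm over the thick one, each upright (0.06 rad) and square (0.14 rad) with what is below; the bolt within 5 mm of its stop, home in the keeper (joint above 0.150) (horizontal distance between base_carton and bed below 0.012 m and angle between the y axis of base_carton and the y axis of carrier, either way round below 0.14 rad and angle between each of base_carton, thick_carton, slim_carton's own z axis and vertical below 0.06 rad and horizontal distance between thick_carton and base_carton below 0.01 m and z of thick_carton in the frame of base_carton between 0.039 and 0.051 m and angle between the y axis of thick_carton and the y axis of base_carton, either way round below 0.14 rad and horizontal distance between slim_carton and thick_carton below 0.01 m and z of slim_carton in the frame of thick_carton between 0.044 and 0.056 m and angle between the y axis of slim_carton and the y axis of thick_carton, either way round below 0.14 rad and value of joint bolt above 0.15 m and linear speed of each of base_carton, thick_carton, slim_carton below 0.02 m/s); the robot touches nothing.
It fails at once if a bystander was moved more than 40 mm (distance of any of tee_a, coil_a, coil_b from where it was at the start of the episode above 0.04 m).
It fails at once if a carton was dropped (moving faster than 0.6 m/s, a fall of about 20 mm, with no finger touching it) ((linear speed of thick_carton above 0.6 m/s and contact force between the fingers and thick_carton below 0.05 N) or (linear speed of slim_carton above 0.6 m/s and contact force between the fingers and slim_carton below 0.05 N) or (linear speed of base_carton above 0.6 m/s and contact force between the fingers and base_carton below 0.05 N)).
It also fails if it takes over 72 s, if anything falls off the work surface, if the arm or the gripper's body presses on something with over 40 N, if the wrist force passes 120 N, or if a joint passes its speed limit or range.

## Working session

There is one attempt and no reset: what is moved stays moved. The work goes in short steps, Python scripts to look and compute and a tool call to move; the robot and the scene stay as the last step left them, time stands still between calls to the robot, and variables do not carry over. Pictures are saved under pics/ and viewed, about 8 in all and at most 12, crops included, and the job is handed in when it is done.

Besides the shell and the picture viewer there is one more tool, called after "Emit:" by a JSON object that holds its "op" and its "data", one argument or row to a line. drive_tool: Moves the arm, as the interface text tells. Its arguments: {"type":"object","properties":{"rows":{"type":"string"}},"required":["rows"]}

```bash
mkdir -p pics; ls
cat > h.py <<'E'
import numpy as np, cv2, json
from workcell import bot
from scipy.spatial.transform import Rotation as Ro
def snap(n,f):
    o=bot.get_obs(); c=bot.camera(n); cv2.imwrite(f'pics/{f}.png',c['image'][:,:,::-1])
    d={k:np.array(v).tolist() for k,v in c.items() if k!='image'}
    d['eef']=np.array(o['eef_pos']).tolist(); d['rot']=np.array(o['tool_rot']).tolist()
    json.dump(d,open(f'pics/{f}.json','w')); return d
def load(f): return json.load(open(f'pics/{f}.json'))
def foc(d): return 200/np.tan(np.radians(d['vertical_fov'])/2)
def ray(d,u,v):
    x=np.array([u-d['cx'],v-d['cy']])/foc(d)
    if 'R' in d:
        R=np.array(d['R']);return -R.T@np.array(d['t']), R.T@np.array([*x,1])
    r=np.hypot(*x); dd=np.array([*(x/r*np.sin(r) if r>0 else x),np.cos(r)])
    T=np.array(d['tool_from_camera']);W=Ro.from_quat(d['rot']).as_matrix()
    return W@T[:3,3]+d['eef'], W@T[:3,:3]@dd
def onz(d,u,v,z):
    o,r=ray(d,u,v); return o+r*(z-o[2])/r[2]
def proj(d,X):
    X=np.atleast_2d(X)
    if 'R' in d:
        p=X@np.array(d['R']).T+d['t']; return p[:,:2]/p[:,2:]*foc(d)+[d['cx'],d['cy']]
    T=np.array(d['tool_from_camera']);W=Ro.from_quat(d['rot']).as_matrix()
    p=((X-d['eef'])@W-T[:3,3])@T[:3,:3]
    n=np.hypot(p[:,0],p[:,1])[:,None]; th=np.arctan2(n[:,0],p[:,2])[:,None]
    return p[:,:2]/n*th*foc(d)+[d['cx'],d['cy']]
E
python3 - <<'E'
from h import *
for n in('top','side'):
    d=snap(n,n+'0'); print(n,d)
a=cv2.imread('pics/top0.png')
print(bot.get_obs()['tool_rot'],bot.get_obs()['clock'])
E
```

```text
pics
top {'vertical_fov': 44.12890754893256, 'cx': 320.89592600302353, 'cy': 200.01654909948283, 'R': [[0.01665114200844856, -0.9998130743352781, 0.00982628404100206], [-0.9889893545123272, -0.017914615732699445, -0.1468983430963065], [0.14704691812855153, -0.007272065139263032, -0.989102785830424]], 't': [-0.011919889363605359, 0.5346586887862348, 1.3606723180599416], 'eef': [0.20125253827982692, 0.45703059944262975, 0.23043707917449316], 'rot': [0.8375466841259507, 0.5463648090755672, -0.0008526960892374371, 0.0005658823407846336]}
side {'vertical_fov': 51.98967769725835, 'cx': 315.24309411467976, 'cy': 199.90895883376487, 'R': [[0.8647778622909202, -0.5021009123672344, 0.00734320716969695], [-0.2859776221990183, -0.504459615320871, -0.8147007402179737], [0.4127663364337526, 0.7024351716068248, -0.5798351327720221]], 't': [-0.44243924231168025, 0.2491794421693999, 0.8966001399870034], 'eef': [0.2012554390060089, 0.45703170264834625, 0.23044350355126222], 'rot': [0.837553574516983, 0.5463542445214025, -0.0008569949609261192, 0.0005611300286472669]}
[ 8.37541317e-01  5.46373160e-01 -8.04250752e-04  5.14793030e-04] 0.1
```

View pics/top0.png

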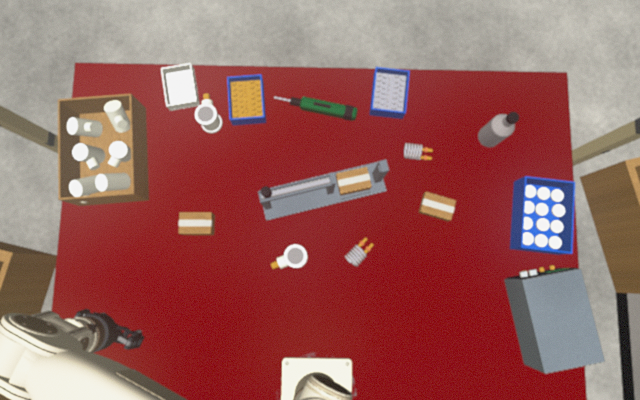

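View pics/side0.png

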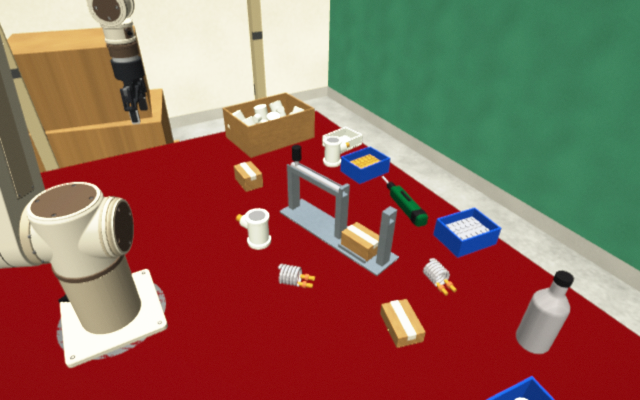

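The top view shows the left carton at (196,223), the right one at (438,206), and the carrier from (262,205) to (388,175) with the base carton at (354,180) and the knob at (265,192). In the side view, the left carton is at (248,176) and the right one at (403,323).

```bash
cat >> h.py <<'E'
from scipy.optimize import minimize
def mask(f,roi):
    a=cv2.imread(f'pics/{f}.png').astype(int); b,g,r=a[...,0],a[...,1],a[...,2]
    m=((g>0.45*r)&(r>60)).astype(np.uint8); o=np.zeros_like(m); x0,y0,x1,y1=roi
    o[y0:y1,x0:x1]=m[y0:y1,x0:x1]
    n,l,s,_=cv2.connectedComponentsWithStats(o); return (l==1+np.argmax(s[1:,4])).astype(np.uint8)
def box(p,h,z0=0):
    c,s=np.cos(p[2]),np.sin(p[2])
    return np.array([[p[0]+c*x-s*y,p[1]+s*x+c*y,z] for x in(-.03,.03) for y in(-.045,.045) for z in(z0,z0+h)])
def hullmask(d,X,sc=4):
    q=cv2.convexHull((proj(d,X)*sc+sc/2-.5).astype(np.float32))
    m=np.zeros((400*sc,640*sc),np.uint8); cv2.fillConvexPoly(m,np.round(q*8).astype(np.int32),1,shift=3)
    return cv2.resize(m.astype(np.float32),(640,400),interpolation=cv2.INTER_AREA)
def fit(views,h,p0,z0=0):
    def cost(p):
        c=0
        for d,m in views:
            c+=np.abs(hullmask(d,box(p,h,z0))-m).sum()/m.sum()
        return c
    best=None
    for y in np.arange(-1.5,1.6,.3):
        s=np.array([p0[0],p0[1],y])
        r=minimize(cost,s,method='Nelder-Mead',options=dict(initial_simplex=[s,s+[.015,0,0],s+[0,.015,0],s+[0,0,.3]],xatol=1e-4,fatol=1e-4))
        if best is None or r.fun<best.fun: best=r
    return best.x,best.fun
E
python3 - <<'E'
from h import *
T,S=load('top0'),load('side0')
for n,c,rt,rs in(('L',(196,223),(165,198,230,248),(225,150,275,200)),('R',(438,206),(405,182,470,232),(370,285,440,360))):
    mt,ms=mask('top0',rt),mask('side0',rs); p0=onz(T,*c,.03)
    print(n,mt.sum(),ms.sum(),p0.round(3))
    for h in(.05,.032): print(h,fit([(T,mt),(S,ms)],h,p0))
print('knob',onz(T,265,191,.212))
# red-free debug crops
a=cv2.imread('pics/top0.png')[150:235,240:410]; b=cv2.imread('pics/side0.png')[135:285,270:410]
a=cv2.resize(a,None,fx=4.4,fy=4.4,interpolation=3); b=cv2.resize(b,(0,0),fx=1.3,fy=1.3)
cv2.imwrite('pics/carr.png',a); print(a.shape)
E
```

```text
L 843 646 [0.464 0.35  0.03 ]
0.05 (array([0.46388376, 0.34934958, 0.01526839]), np.float64(0.08717920114290331))
0.032 (array([0.46511582, 0.35302836, 0.01852967]), np.float64(0.2956878996213582))
R 796 1469 [ 0.525 -0.338  0.03 ]
0.05 (array([ 0.52541517, -0.33745848, -0.28997732]), np.float64(0.33484613759744947))
0.032 (array([ 0.52620658, -0.33869683, -0.27537408]), np.float64(0.11178868089597066))
knob [0.52930694 0.13809278 0.212     ]
(374, 748, 3)
```

View pics/carr.png

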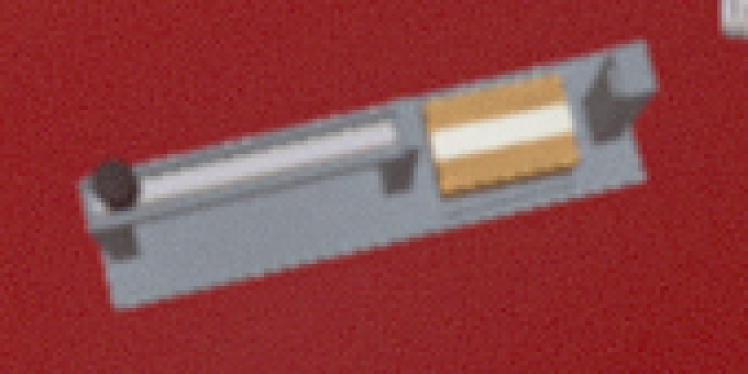

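L is the thick carton and R the slim one, with clear residuals. The crop shows the near plate edge running from (112,310) to (645,183) and the knob at (115,183). Next I'll fit the base carton.

```bash
cat > f.py <<'E'
from h import *
T=load('top0')
A,B=[onz(T,240+(u+.5)/4.4-.5,150+(v+.5)/4.4-.5,.006) for u,v in((112,310),(645,183))]
L=np.linalg.norm(A-B); y=(A-B)/L; yaw=np.arctan2(-y[0],y[1]); x=np.array([y[1],-y[0],0])
O=(A+B)/2-.09*y+.045*x
print('carrier',O,'yaw',yaw,'L',L)
K=onz(T,240+115.5/4.4-.5,150+183.5/4.4-.5,.212); print('knob local',(K-O)@x,(K-O)@y)
a=cv2.imread('pics/top0.png').astype(int); b,g,r=a[...,0],a[...,1],a[...,2]
m=((g>.45*r)&((r>b+12)|(r+g+b>640))).astype(np.uint8);
o=np.zeros_like(m);o[163:200,334:374]=m[163:200,334:374]
n,l,s,_=cv2.connectedComponentsWithStats(o);m=(l==1+np.argmax(s[1:,4])).astype(np.uint8);m=cv2.morphologyEx(m,cv2.MORPH_CLOSE,np.ones((3,3)))
print(m.sum()); p=fit([(T,m)],.045,O,.006); print('base',p)
X=np.array([p[0][0],p[0][1],0])-O; print('base local',X@x,X@y)
E
python3 f.py
```

```text
carrier [ 0.58994588 -0.09369273  0.006     ] yaw 0.25381366046978976 L 0.36183282016664525
knob local -0.001433977081094172 0.23788596231499648
848
base (array([ 0.59688885, -0.0938337 ,  0.22786652]), np.float64(0.10340507075471699))
base local 0.0066851330843488155 -0.0018798110071706492
```

```bash
cat >> h.py <<'E'
def plan(x,y,z,yaw,g,step=40):
    """print rows from the measured pose to TCP x,y,z, tool x axis at yaw (mod pi)"""
    o=bot.get_obs(); P=np.array(o['eef_pos']); M=Ro.from_quat(o['tool_rot']).as_matrix()
    a=np.arctan2(M[1,0],M[0,0]); da=(yaw-a+np.pi/2)%np.pi-np.pi/2
    D=np.array([x,y,z])-P; n=int(max(1,np.ceil(np.linalg.norm(D)*1e3/step),np.ceil(abs(da)/.14)))
    p=P.copy(); rows=[]
    for i in range(1,n+1):
        t=round(-(a*0+da*i/n - sum(-r[4] for r in rows)),3)
        c=a+sum(-r[4] for r in rows)
        W=np.array([[np.cos(c),np.sin(c),0],[np.sin(c),-np.cos(c),0],[0,0,-1]])
        s=np.round(W.T@(P+D*i/n-p)*1e3,1); p=p+W@s/1e3; rows.append([g,*s,t])
    print('clock',round(o['clock'],2),'now',P.round(4),'yaw',round(a,4),'w',o['grip_width'],'F',np.round(o['ft_force'],1))
    print('; '.join(' '.join(f'{v:g}' for v in r) for r in rows))
E
python3 -c "
from h import *
plan(.464,.349,.20,.015,85,45)"
```

```text
clock 0.1 now [0.2013 0.4571 0.2305] yaw 1.1561 w 0.08565634934402291 F [-0.7  0.6 -0.1]
85 0.8 31.6 3.4 0.127; 85 4.7 31.2 3.4 0.127; 85 8.7 30.3 3.4 0.126; 85 12.4 29 3.4 0.127; 85 16 27.2 3.3 0.127; 85 19.3 25 3.4 0.127; 85 22.4 22.3 3.4 0.126; 85 24.9 19.4 3.4 0.127; 85 27.2 16 3.4 0.127
```

Emit:
{"op": "drive_tool", "data": {
  "rows": "85 1 31.5 3.5 0.127; 85 5 31 3.5 0.127; 85 8.5 30 3.5 0.127; 85 12.5 29 3.5 0.127; 85 16 27 3.5 0.127; 85 19.5 25 3 0.127; 85 22.5 22 3 0.127; 85 25 19.5 3.5 0.127; 85 27 16 3.5 0.127; 85 0 0 0 0; 85 0 0 0 0"
}}

```text
clock: 1.2
eef_pos: [0.4638, 0.3497, 0.1998]
tool_rot: [1.0, 0.006, -0.001, 0.0]
ft_force: [-0.2, 0.6, 0.4]
grip_width: 0.0854
```

```bash
python3 -c "
from h import *
d=snap('wrist','w1')
print(d)
a=cv2.imread('pics/w1.png')
q=proj(d,box([.4639,.3493,.015],.05))
for u,v in q: cv2.circle(a,(int(round(u)),int(round(v))),3,(255,0,0),1)
cv2.imwrite('pics/w1o.png',a)
plan(.464,.349,.1,.015,85,45)"
```

```text
{'vertical_fov': 65.70646984690485, 'cx': 322.0526494502458, 'cy': 201.18408017002642, 'tool_from_camera': [[0.9999997223506483, 0.0003261314073551779, 0.0006700275606378247, 0.0002259628850772577], [-0.0004932941708016336, 0.9636461906343101, 0.2671811668827808, -0.06737207486653773], [-0.0005585333364543477, -0.2671814232207929, 0.963646083957292, -0.14337552253316418], [0.0, 0.0, 0.0, 1.0]], 'eef': [0.46381352281648197, 0.34970383830509566, 0.1998493496371517], 'rot': [0.9999802933941636, 0.006194050506405486, -0.000928838948202442, 0.00042874217741996394]}
clock 1.25 now [0.4632 0.3502 0.2002] yaw 0.0136 w 0.08484623693545335 F [-0.6  0.4 -0.3]
85 0.2 0.4 33.4 -0; 85 0.3 0.4 33.4 -0.001; 85 0.2 0.4 33.4 -0
```

View pics/w1o.png

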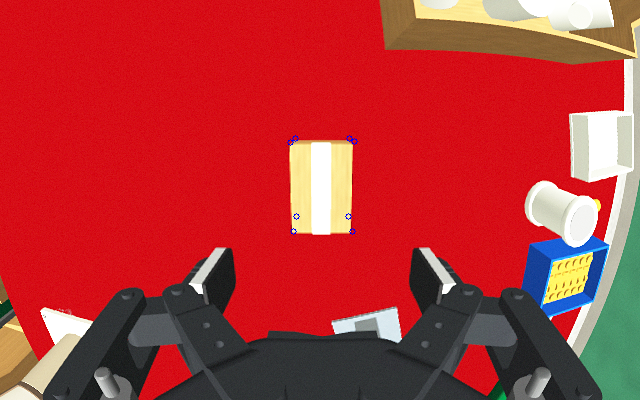

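The overlay matches the carton (290–352, 140–234) to within 1–2 px. I'll refine with a fit to the wrist view, then descend.

```bash
python3 -c "
from h import *
d=load('w1'); m=mask('w1',(260,110,390,260)); print(m.sum())
p=fit([(d,m)],.05,[.464,.349]); print(p)
plan(*p[0][:2],.024,p[0][2],85,40)"
```

```text
5764
(array([0.46257175, 0.34735083, 0.01515959]), np.float64(0.01902975364330326))
clock 1.25 now [0.4632 0.3502 0.2002] yaw 0.0136 w 0.08484623693545335 F [-0.6  0.4 -0.3]
85 -0.1 0.6 35.2 -0; 85 -0.2 0.5 35.3 -0.001; 85 -0.1 0.6 35.2 0; 85 -0.2 0.6 35.3 -0; 85 -0.1 0.5 35.2 -0.001
```

Emit:
{"op": "drive_tool", "data": {
  "rows": "85 0 0.5 39 0; 85 -0.5 0.5 39 0; 85 0 0.5 39 0; 85 -0.5 1 39 0; 85 0 0.5 25 0; 85 0 0 15 0; 85 0 0 0 0; 50 0 0 0 0; 50 0 0 0 0; 50 0 0 0 0; 50 0 0 0 0; 50 0 0 0 0"
}}

```text
clock: 2.45
eef_pos: [0.4635, 0.3486, 0.0066]
tool_rot: [1.0, 0.007, 0.001, -0.001]
ft_force: [-1.4, 1.7, 6.0]
grip_width: 0.0595
```

```bash
python3 -c "
from h import *
plan(.463,.348,.004,.015,50,40)"
```

```text
clock 2.45 now [0.4635 0.3486 0.0066] yaw 0.0137 w 0.05946441446766012 F [-1.4  1.7  6. ]
50 -0.5 0.6 2.6 -0.001
```

Gripped at 59.5 mm. I'll lift and go to a standoff beside the carrier for a close look at the base carton.

Emit:
{"op": "drive_tool", "data": {
  "rows": "50 0 0 -10 0; 50 0 0 -35 0; 50 0 0 -45 0; 50 0 0 -45 0; 50 0 0 -45 0; 50 0 0 -45 0; 50 0 0 -20 0; 50 0 0 0 0"
}}

```text
clock: 3.25
eef_pos: [0.4644, 0.3481, 0.254]
tool_rot: [1.0, 0.006, 0.003, -0.002]
ft_force: [0.3, 0.5, -4.0]
grip_width: 0.0592
```

```bash
python3 -c "
from h import *
plan(.476,-.124,.25,.245,50,42)"
```

```text
clock 3.25 now [0.4644 0.3481 0.254 ] yaw 0.0126 w 0.05923337140139149 F [ 0.3  0.5 -4. ]
50 0.5 39.4 0.3 -0.019; 50 -0.3 39.3 0.4 -0.02; 50 -1.1 39.4 0.3 -0.019; 50 -1.8 39.3 0.3 -0.019; 50 -2.5 39.2 0.4 -0.02; 50 -3.4 39.3 0.3 -0.019; 50 -4.1 39.1 0.3 -0.02; 50 -4.8 39.1 0.4 -0.019; 50 -5.6 38.9 0.3 -0.019; 50 -6.4 38.9 0.4 -0.02; 50 -7.1 38.7 0.3 -0.019; 50 -7.9 38.5 0.3 -0.019
```

Emit:
{"op": "drive_tool", "data": {
  "rows": "50 0.5 39.5 0 -0.02; 50 -0.5 39.5 0 -0.02; 50 -1 39.5 0 -0.02; 50 -2 39.5 0 -0.02; 50 -2.5 39 0 -0.02; 50 -3.5 39 0 -0.02; 50 -4 39 0 -0.02; 50 -5 39 0 -0.02; 50 -5.5 39 0 -0.02; 50 -6.5 39 0 -0.02; 50 -7 38.5 0 -0.02; 50 -8 38.5 0 -0.01"
}}

```text
clock: 4.45
eef_pos: [0.4739, -0.126, 0.2473]
tool_rot: [0.993, 0.121, -0.002, -0.001]
ft_force: [0.8, 0.1, -4.2]
grip_width: 0.0597
```

Emit:
{"op": "drive_tool", "data": {
  "rows": "50 0 0 0 0; 50 0 0 0 0; 50 0 0 0 0"
}}

```text
clock: 4.75
eef_pos: [0.4746, -0.1239, 0.2483]
tool_rot: [0.993, 0.121, -0.001, -0.001]
ft_force: [-0.2, 0.5, -3.1]
grip_width: 0.0595
```

```bash
python3 -c "
from h import *
d=snap('wrist','w2')
print(d['eef'],d['rot'])
a=cv2.imread('pics/w2.png')
for p,c in(([.597,-.0938,.228],(255,0,0)),([.590,-.0937,.25],(0,0,255))):
  for u,v in proj(d,box(p,.045,.006)): cv2.circle(a,(int(round(u)),int(round(v))),3,c,1)
cv2.imwrite('pics/w2o.png',a)"
```

```text
[0.47464189141340823, -0.12393123198289817, 0.24828135180303834] [0.9926084760140614, 0.12134916502615353, -0.0014982150192532182, -0.0007408402350106101]
```

View pics/w2o.png

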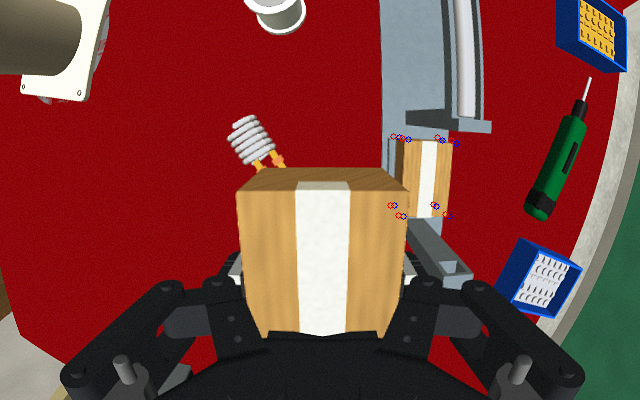

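The base carton's top face is at about (404–453, 140–217), to the right of the held carton. I'll zoom in for the corners.

```bash
python3 -c "
from h import *
a=cv2.imread('pics/w2.png')[125:230,380:500]
cv2.imwrite('pics/w2c.png',cv2.resize(a,None,fx=5,fy=5,interpolation=cv2.INTER_CUBIC))"
```

```text
(no output)
```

View pics/w2c.png

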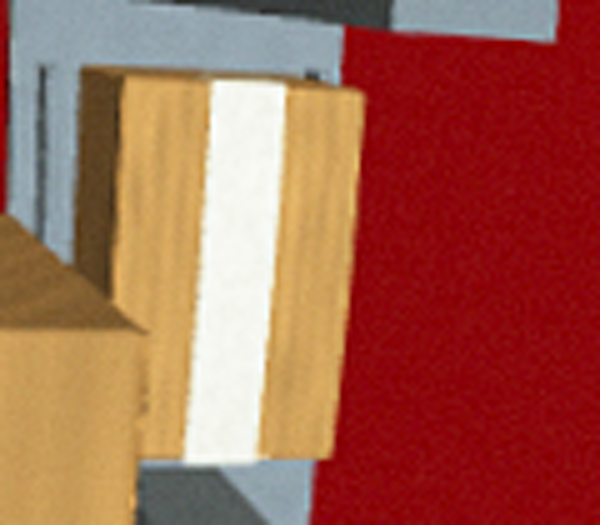

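The top-face corners in the crop are TL (120,78), TR (365,92), BR (331,458), with a left-edge point at (112,300).

```bash
python3 -c "
from h import *
from scipy.optimize import least_squares
d=load('w2')
q=[onz(d,380+(u+.5)/5-.5,125+(v+.5)/5-.5,.051) for u,v in((120,78),(365,92),(331,458),(112,300))]
for k in q: print(k.round(4))
C=np.array([[-.03,.045],[.03,.045],[.03,-.045]])
def f(p):
    c,s=np.cos(p[2]),np.sin(p[2]); R=np.array([[c,-s],[s,c]])
    e=(C@R.T+p[:2])-np.array(q)[:3,:2]
    l=((q[3][:2]-p[:2])@R)[0]+.03
    return np.r_[e.ravel(),l]*1e3
r=least_squares(f,[.593,-.094,.25]); print(r.x,r.fun.round(1))
M=Ro.from_quat(d['rot']).as_matrix(); print(M.round(4))
plan(*r.x[:2],.25,r.x[2],50,40)"
```

```text
[ 0.5525 -0.0591  0.051 ]
[ 0.6114 -0.045   0.051 ]
[ 0.6325 -0.1318  0.051 ]
[ 0.5654 -0.1085  0.051 ]
[ 0.59280078 -0.09558253  0.24135318] [ 0.4  0.  -0.3  0.3  0.2 -0.3  0.3]
[[ 0.9705  0.2409 -0.0032]
 [ 0.2409 -0.9705  0.0011]
 [-0.0028 -0.0018 -1.    ]]
clock 4.8 now [ 0.475  -0.1236  0.2487] yaw 0.2441 w 0.059716992324673805 F [-0.2 -0.3 -4.6]
50 30.3 0.3 -0.3 0.001; 50 30.3 0.3 -0.3 0; 50 30.2 0.3 -0.4 0.001; 50 30.3 0.2 -0.3 0.001
```

The base carton is at (0.5928, −0.0956), yaw 0.241, with 0.4 mm residuals. I'll move over it and descend.

Emit:
{"op": "drive_tool", "data": {
  "rows": "50 30 0 0 0; 50 30 0 0 0; 50 30 0 0 0; 50 30 -0.5 0 0; 50 0 0 0 0; 50 0 0 40 0; 50 0 0 40 0; 50 0 0 40 0; 50 0 0 0 0; 50 0 0 0 0"
}}

```text
clock: 5.8
eef_pos: [0.5912, -0.0944, 0.1298]
tool_rot: [0.993, 0.122, -0.001, -0.0]
ft_force: [0.1, 0.6, -3.1]
grip_width: 0.0594
```

```bash
python3 -c "
from h import *
plan(.5925,-.0944,.0585,.2414,50,10)"
```

```text
clock 5.8 now [ 0.5912 -0.0944  0.1298] yaw 0.2442 w 0.05937576665660401 F [ 0.1  0.6 -3.1]
50 0.2 0 8.9 0; 50 0.1 0.1 8.9 0.001; 50 0.2 0 8.9 0; 50 0.2 0 9 0; 50 0.1 0.1 8.9 0.001; 50 0.2 0 8.9 0; 50 0.1 0 8.9 0; 50 0.2 0.1 8.9 0.001
```

Emit:
{"op": "drive_tool", "data": {
  "rows": "50 0.5 0 20 0; 50 0.5 0 20 0; 50 0.5 0 15 0; 50 0 0 10 0; 50 0 0 3 0.002; 50 0 0 0 0; 50 0 0 0 0"
}}

```text
clock: 6.5
eef_pos: [0.5946, -0.0951, 0.0634]
tool_rot: [0.993, 0.12, 0.001, 0.0]
ft_force: [0.8, -0.5, -3.6]
grip_width: 0.0593
```

```bash
python3 -c "
from h import *
plan(.5925,-.0944,.0576,.2414,50,10); snap('side','s1')
a=cv2.imread('pics/s1.png')[135:285,270:410]; cv2.imwrite('pics/s1c.png',cv2.resize(a,None,fx=4,fy=4,interpolation=2))"
```

```text
clock 6.5 now [ 0.5946 -0.0951  0.0634] yaw 0.2411 w 0.05925871051970502 F [ 0.8 -0.5 -3.6]
50 -1.9 -1.1 5.8 -0
```

View pics/s1c.png

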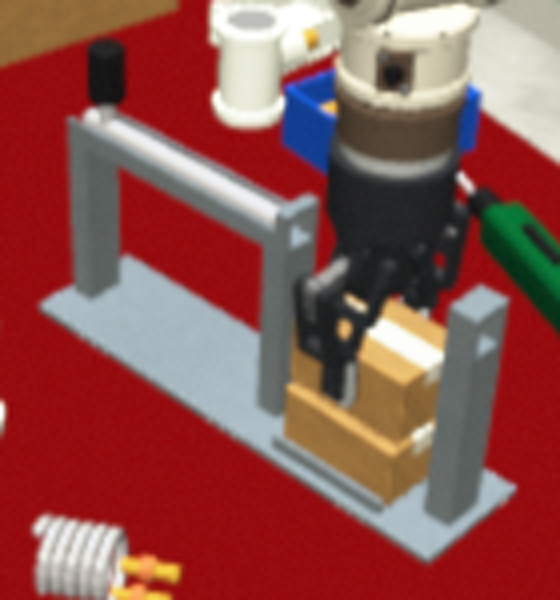

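The side crop shows the thick carton held just above the base carton and in line with it, clear of both posts. I'll lower it in small steps while watching the force.

Emit:
{"op": "drive_tool", "data": {
  "rows": "50 -1.5 -0.5 2 0; 50 0 0 1.5 0; 50 0 0 1 0; 50 0 0 0 0; 50 0 0 0 0"
}}

```text
clock: 7.05
eef_pos: [0.5918, -0.0949, 0.0577]
tool_rot: [0.993, 0.12, 0.0, 0.0]
ft_force: [-2.4, -0.3, -0.3]
grip_width: 0.0591
```

The wrist has shed about 3.5 N, so the carton is in contact. Release gently.

Emit:
{"op": "drive_tool", "data": {
  "rows": "50 0 0 0.5 0; 50 0 0 0 0; 62 0 0 0 0; 66 0 0 0 0; 72 0 0 0 0; 80 0 0 0 0; 85 0 0 0 0; 85 0 0 0 0; 85 0 0 0 0; 85 0 0 0 0"
}}

```text
clock: 8.05
eef_pos: [0.5919, -0.0948, 0.0568]
tool_rot: [0.993, 0.12, 0.0, 0.0]
ft_force: [-0.8, 0.9, -0.0]
grip_width: 0.085
```

Emit:
{"op": "drive_tool", "data": {
  "rows": "85 0 0 -15 0; 85 0 0 -30 0; 85 0 0 -45 0; 85 0 0 -45 0; 85 0 0 -45 0; 85 0 0 -15 0; 85 0 0 0 0; 85 0 0 0 0"
}}

```text
clock: 8.85
eef_pos: [0.5916, -0.0947, 0.251]
tool_rot: [0.993, 0.12, -0.0, -0.0]
ft_force: [-0.2, 0.1, -1.7]
grip_width: 0.0851
```

```bash
python3 -c "
from h import *
plan(.520,-.320,.25,-.275,85,40)"
```

```text
clock 8.85 now [ 0.5916 -0.0947  0.251 ] yaw 0.241 w 0.08514267873908041 F [-0.2  0.1 -1.7]
85 -20.6 33.6 0.2 0.086; 85 -17.5 35.3 0.1 0.086; 85 -14.5 36.6 0.2 0.086; 85 -11.3 37.7 0.2 0.086; 85 -8 38.6 0.2 0.086; 85 -4.7 39.1 0.1 0.086
```

```bash
cat >> h.py <<'E'
def cmask(f,roi):
    a=cv2.imread(f'pics/{f}.png').astype(int); b,g,r=a[...,0],a[...,1],a[...,2]
    m=((g>.45*r)&((r>b+15)|(r+g+b>660))).astype(np.uint8); o=np.zeros_like(m); x0,y0,x1,y1=roi
    o[y0:y1,x0:x1]=m[y0:y1,x0:x1]; o=cv2.morphologyEx(o,cv2.MORPH_OPEN,np.ones((3,3)))
    n,l,s,_=cv2.connectedComponentsWithStats(o); return (l==1+np.argmax(s[1:,4])).astype(np.uint8)
E
python3 -c "
from h import *
d=snap('wrist','w3'); q=proj(d,box([.5928,-.0956,.2414],.05,.051)); print(q.min(0),q.max(0))
x0,y0=(q.min(0)-15).astype(int); x1,y1=(q.max(0)+15).astype(int)
m=cmask('w3',(x0,y0,x1,y1)); print(m.sum()); print(fit([(d,m)],.05,[.593,-.095],.051))
a=cv2.imread('pics/w3.png'); a[m>0]=a[m>0]//2+[0,127,0]
cv2.imwrite('pics/w3c.png',cv2.resize(a[80:320,200:440],None,fx=2.5,fy=2.5))
"
```

```text
[291.11697127 138.68528263] [354.40753213 231.59061782]
5844
(array([ 0.59226828, -0.0954518 ,  0.24383031]), np.float64(0.03113235797399042))
```

Emit:
{"op": "drive_tool", "data": {
  "rows": "85 -20.5 33.5 0 0.086; 85 -17.5 35.5 0 0.086; 85 -14.5 36.5 0 0.086; 85 -11.5 37.5 0 0.086; 85 -8 38.5 0 0.086; 85 -4.5 39 0 0.086; 85 0 0 0 0; 85 0 0 0 0; 85 0 0 0 0"
}}

```text
clock: 9.8
eef_pos: [0.5201, -0.3186, 0.2502]
tool_rot: [0.991, -0.137, -0.001, -0.001]
ft_force: [0.7, 0.5, 0.1]
grip_width: 0.085
```

```bash
python3 -c "
from h import *
d=snap('wrist','w4'); q=proj(d,box([.526,-.3385,-.275],.032)); print(q.min(0),q.max(0))
x0,y0=(q.min(0)-25).astype(int); x1,y1=(q.max(0)+25).astype(int)
m=mask('w4',(x0,y0,x1,y1)); print(m.sum()); p=fit([(d,m)],.032,[.526,-.338]); print(p)
plan(p[0][0],p[0][1],.06,p[0][2],85,40)
a=cv2.imread('pics/w4.png'); print(a[m>0].mean(0))
b=cv2.imread('pics/w3c.png'); a=cv2.resize(a,(640,400)); 
cv2.imwrite('pics/w34.png',np.hstack([cv2.resize(b,(400,400)),cv2.resize(a[:,120:520],(400,400))]))
"
```

```text
[306.03102156 149.05727591] [357.15714751 224.54105456]
3802
(array([ 0.52555461, -0.33884631, -0.26826978]), np.float64(0.020433324566017885))
clock 9.85 now [ 0.5204 -0.3183  0.2507] yaw -0.2732 w 0.08507595154761091 F [0.2 0.8 0. ]
85 2.1 3.7 38.1 -0.001; 85 2.1 3.7 38.2 -0.001; 85 2.1 3.6 38.1 -0.001; 85 2 3.7 38.2 -0.001; 85 2.1 3.7 38.1 -0.001
[168.14281957 225.99973698 247.48842714]
```

View pics/w34.png

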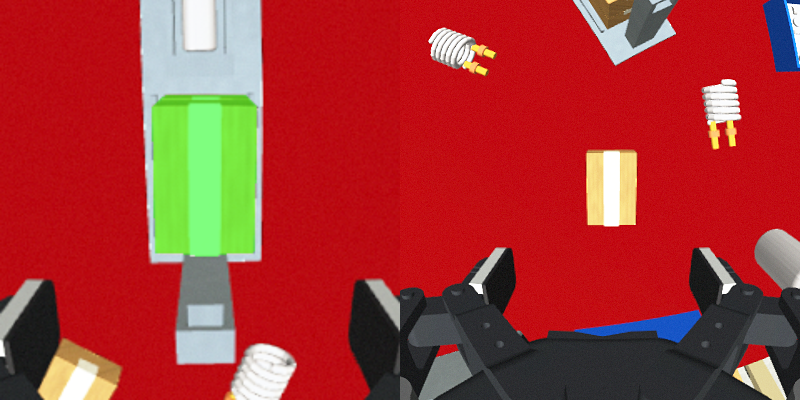

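The thick carton is squarely placed: the fit gives (0.5923, −0.0955), yaw 0.244. The slim one is centred in the second view. Descend and grip it.

Emit:
{"op": "drive_tool", "data": {
  "rows": "85 2 3.5 40 0; 85 2 3.5 40 0; 85 2 3.5 40 0; 85 2 3.5 40 0; 85 2.5 4.5 40 -0.005; 85 0 0 30 0; 85 0 0 17 0; 85 0 0 0 0; 85 0 0 0 0"
}}

```text
clock: 10.75
eef_pos: [0.5261, -0.3393, 0.005]
tool_rot: [0.991, -0.134, -0.0, -0.0]
ft_force: [0.1, -0.9, 0.3]
grip_width: 0.085
```

```bash
python3 -c "
from h import *
plan(.5256,-.3388,.003,-.268,85,10)"
```

```text
clock 10.75 now [ 0.5261 -0.3393  0.005 ] yaw -0.2682 w 0.08502920254868787 F [ 0.1 -0.9  0.3]
85 -0.6 -0.3 2 -0
```

Emit:
{"op": "drive_tool", "data": {
  "rows": "85 -0.5 -0.5 2 0; 50 0 0 0 0; 50 0 0 0 0; 50 0 0 0 0; 50 0 0 0 0; 50 0 0 0 0; 50 0 0 0 0"
}}

```text
clock: 11.45
eef_pos: [0.5259, -0.3401, 0.0045]
tool_rot: [0.991, -0.135, 0.001, 0.0]
ft_force: [0.2, 0.7, 6.7]
grip_width: 0.0588
```

Emit:
{"op": "drive_tool", "data": {
  "rows": "50 0 0 -10 0; 50 0 0 -35 0; 50 0 0 -45 0; 50 0 0 -45 0; 50 0 0 -45 0; 50 0 0 -45 0; 50 0 0 -20 0; 50 0 0 0 0; 50 0 0 0 0"
}}

```text
clock: 12.35
eef_pos: [0.5246, -0.3394, 0.2467]
tool_rot: [0.991, -0.135, -0.001, -0.0]
ft_force: [0.2, 0.2, -4.5]
grip_width: 0.0589
```

```bash
python3 -c "
from h import *
plan(.5923,-.0953,.24,.243,50,40)"
```

```text
clock 12.35 now [ 0.5246 -0.3394  0.2467] yaw -0.2702 w 0.05888418197964361 F [ 0.2  0.2 -4.5]
50 0 -36.2 1 -0.073; 50 2.7 -36.1 0.9 -0.074; 50 5.3 -35.8 1 -0.073; 50 7.9 -35.3 0.9 -0.073; 50 10.4 -34.7 1 -0.074; 50 13 -33.7 0.9 -0.073; 50 15.5 -32.8 1 -0.073
```

Emit:
{"op": "drive_tool", "data": {
  "rows": "50 0 -36 0 -0.073; 50 2.5 -36 0 -0.073; 50 5.5 -36 0 -0.073; 50 8 -35 0 -0.073; 50 10.5 -34.5 0 -0.073; 50 13 -33.5 0 -0.073; 50 15.5 -32 0 -0.073; 50 0 0 0 0; 50 0 0 30 0; 50 0 0 30 0; 50 0 0 0 0; 50 0 0 0 0"
}}

```text
clock: 13.55
eef_pos: [0.5917, -0.0973, 0.1857]
tool_rot: [0.993, 0.12, -0.003, -0.001]
ft_force: [0.5, 0.1, -3.5]
grip_width: 0.0588
```

```bash
python3 -c "
from h import *
plan(.5926,-.0966,.108,.2435,50,20)"
```

```text
clock 13.55 now [ 0.5917 -0.0973  0.1857] yaw 0.2403 w 0.05883919204800277 F [ 0.5  0.1 -3.5]
50 0.3 -0.1 19.4 -0.001; 50 0.2 -0.1 19.4 -0.001; 50 0.3 -0.1 19.5 -0; 50 0.2 -0.1 19.4 -0.001
```

Emit:
{"op": "drive_tool", "data": {
  "rows": "50 0.5 -0.5 25 -0.003; 50 0.5 0 25 0; 50 0 0 17 0; 50 0 0 7 0; 50 0 0 0 0; 50 0 0 0 0; 50 0 0 0 0"
}}

```text
clock: 14.25
eef_pos: [0.5955, -0.0967, 0.1156]
tool_rot: [0.993, 0.122, 0.002, 0.0]
ft_force: [0.0, -0.2, -3.8]
grip_width: 0.0588
```

```bash
python3 -c "
from h import *
plan(.5926,-.0966,.1055,.2435,50,20)"
```

```text
clock 14.25 now [ 0.5955 -0.0967  0.1156] yaw 0.2438 w 0.05880681157098865 F [ 0.  -0.2 -3.8]
50 -2.8 -0.8 10.1 0
```

Emit:
{"op": "drive_tool", "data": {
  "rows": "50 -2 0 4 0; 50 0 0 2 0; 50 0 0 0 0; 50 0 0 0 0; 50 0 0 0 0"
}}

```text
clock: 14.75
eef_pos: [0.5923, -0.0969, 0.1078]
tool_rot: [0.993, 0.122, 0.0, 0.0]
ft_force: [-0.4, -0.4, -3.9]
grip_width: 0.0591
```

Emit:
{"op": "drive_tool", "data": {
  "rows": "50 0 0 1 0; 50 0 0 1 0; 50 0 0 0 0; 50 0 0 0 0"
}}

```text
clock: 15.15
eef_pos: [0.5922, -0.0969, 0.1057]
tool_rot: [0.993, 0.122, -0.0, -0.0]
ft_force: [-0.1, -0.0, -3.8]
grip_width: 0.0587
```

Emit:
{"op": "drive_tool", "data": {
  "rows": "50 0 0 1 0; 50 0 0 0 0; 50 0 0 0 0"
}}

```text
clock: 15.45
eef_pos: [0.5924, -0.0969, 0.1055]
tool_rot: [0.993, 0.122, 0.0, 0.0]
ft_force: [-2.2, 0.4, 1.5]
grip_width: 0.059
```

Contact: the vertical force went from −3.8 to +1.5 N. Release and rise.

Emit:
{"op": "drive_tool", "data": {
  "rows": "62 0 0 0 0; 66 0 0 0 0; 72 0 0 0 0; 80 0 0 0 0; 85 0 0 0 0; 85 0 0 0 0; 85 0 0 0 0; 85 0 0 0 0"
}}

```text
clock: 16.25
eef_pos: [0.5923, -0.0969, 0.1048]
tool_rot: [0.993, 0.122, -0.0, -0.0]
ft_force: [0.3, 0.1, -0.3]
grip_width: 0.085
```

Emit:
{"op": "drive_tool", "data": {
  "rows": "85 0 0 -15 0; 85 0 0 -30 0; 85 0 0 -45 0; 85 0 0 -45 0; 85 0 0 -35 0; 85 0 0 0 0; 85 0 0 0 0"
}}

```text
clock: 16.95
eef_pos: [0.5928, -0.097, 0.2758]
tool_rot: [0.993, 0.122, 0.001, 0.0]
ft_force: [0.1, -0.3, -0.6]
grip_width: 0.085
```

```bash
python3 -c "
from h import *
d=snap('wrist','w5'); q=proj(d,box([.5923,-.0955,.244],.032,.101)); print(q.min(0),q.max(0))
x0,y0=(q.min(0)-15).astype(int); x1,y1=(q.max(0)+15).astype(int)
m=cmask('w5',(x0,y0,x1,y1)); print(m.sum()); print(fit([(d,m)],.032,[.593,-.095],.101))
t=snap('top','t2')
# knob in top view: dark blob
a=cv2.imread('pics/t2.png'); print(bot.get_obs()['eef_pos'])
b=cv2.imread('pics/w5.png'); 
c=cv2.resize(a[160:230,245:400],None,fx=4,fy=4,interpolation=2); b=b[:300]
print(c.shape,b.shape); o=np.zeros((580,640,3),np.uint8); o[:300]=b; o[300:580,:620]=c; cv2.imwrite('pics/v5.png',o)
"
```

```text
[288.69715838 137.61161889] [353.67257743 231.55975645]
6367
(array([ 0.59215085, -0.09540646,  0.2430529 ]), np.float64(0.07600714622271085))
[ 0.59153717 -0.09677144  0.27316833]
(280, 620, 3) (300, 640, 3)
```

View pics/v5.png

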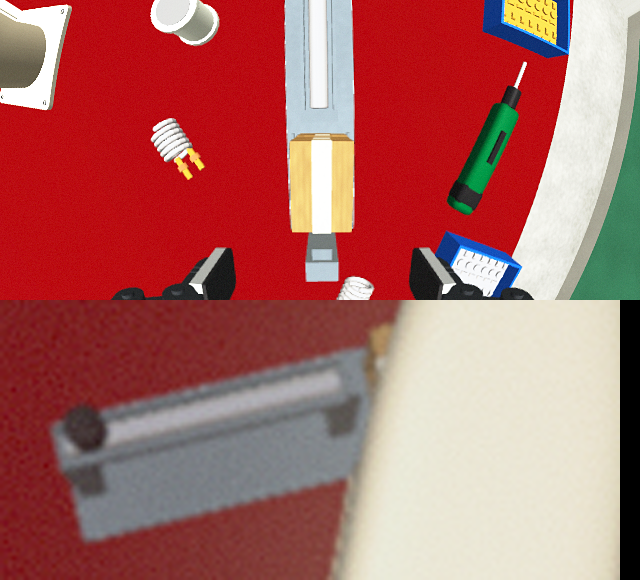

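The slim carton fits at (0.5922, −0.0954), yaw 0.243, square on the thick one. The knob is still at the far end of the trough, at (85,428) in the lower crop. I'll move over it and measure there.

```bash
python3 -c "
from h import *
plan(.530,.137,.29,.25,85,42)"
```

```text
clock 17.05 now [ 0.5915 -0.0968  0.2732] yaw 0.244 w 0.08493148658625305 F [-0.5  0.2 -0.6]
85 -0.5 -40.3 -2.8 -0.001; 85 -0.5 -40.3 -2.8 -0.001; 85 -0.5 -40.3 -2.8 -0.001; 85 -0.4 -40.2 -2.8 -0.001; 85 -0.4 -40.3 -2.8 -0.001; 85 -0.3 -40.3 -2.8 -0.001
```

Emit:
{"op": "drive_tool", "data": {
  "rows": "85 -0.5 -40 -3 0; 85 -0.5 -40 -3 0; 85 -0.5 -40.5 -3 0; 85 -0.5 -40.5 -3 0; 85 -0.5 -40.5 -3 -0.003; 85 0 -40.5 -2 -0.003; 85 0 0 0 0; 85 0 0 0 0; 85 0 0 0 0"
}}

```text
clock: 17.95
eef_pos: [0.531, 0.1365, 0.2905]
tool_rot: [0.992, 0.124, -0.001, 0.0]
ft_force: [-0.1, -0.2, 0.2]
grip_width: 0.0854
```

```bash
python3 -c "
from h import *
d=snap('wrist','w6'); print(d['eef'],d['rot']); print(proj(d,[[.5293,.138,.212],[.5928,-.0956,.133]]))
a=cv2.imread('pics/w6.png'); cv2.imwrite('pics/w6c.png',cv2.resize(a[60:400,180:480],None,fx=1.75,fy=1.75,interpolation=2))
"
```

```text
[0.5309505157040851, 0.13653770222604875, 0.2904931268131133] [0.9922344608391706, 0.12437490193976697, -0.0012379250818735329, 0.00035501009219051337]
[[320.26034153 206.24608069]
 [323.97797673 363.93482947]]
```

View pics/w6c.png

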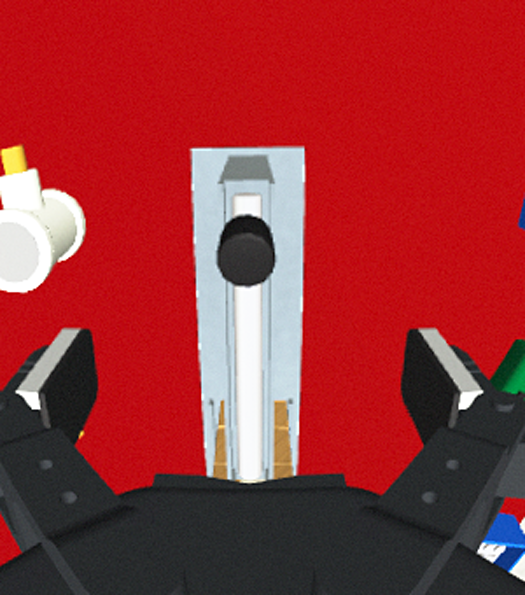

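The knob's top is centred at crop (246,258), px (320.6,207.4), about 1 px from the prediction. The rod's centre line runs from (246.5,205) to (252,475) in the crop.

```bash
python3 -c "
from h import *
d=load('w6'); f=lambda u,v,z: onz(d,180+u/1.75,60+v/1.75,z)
K=f(246,258,.212); A=f(246.5,205,.157); B=f(252,475,.157); print(K,A,B)
for P,Q in((A,B),(K,np.array([.5928,-.0955,0])),(A,np.array([.5928,-.0955,0]))):
  v=P-Q; print('yaw',np.arctan2(-v[0],v[1]),np.hypot(v[0],v[1]))
plan(K[0],K[1],.20,.252,85,40)"
```

```text
[0.52975194 0.13716386 0.212     ] [0.5266473  0.14903355 0.157     ] [ 0.57310385 -0.01971839  0.157     ]
yaw 0.26864038411216 0.17502978667666538
yaw 0.26462825443994603 0.24105503335087664
yaw 0.26420210615575596 0.25332357971761343
clock 18.0 now [0.5312 0.1362 0.2908] yaw 0.2485 w 0.0852617208591899 F [-0.3  0.3 -0.2]
85 -0.4 -0.4 30.3 -0.001; 85 -0.4 -0.5 30.2 -0.001; 85 -0.3 -0.4 30.3 -0.002
```

Emit:
{"op": "drive_tool", "data": {
  "rows": "85 -1 -0.5 35 -0.008; 85 -0.5 -0.5 35 -0.008; 85 0 0 30 0; 85 0 0 12 0; 85 0 0 0 0; 85 0 0 0 0"
}}

```text
clock: 18.6
eef_pos: [0.5305, 0.1374, 0.1809]
tool_rot: [0.991, 0.132, 0.001, -0.0]
ft_force: [0.5, 0.5, -0.0]
grip_width: 0.0852
```

```bash
python3 -c "
from h import *
plan(.5297,.1371,.178,.264,85,40)"
```

```text
clock 18.6 now [0.5305 0.1374 0.1809] yaw 0.2649 w 0.08518820597679577 F [ 0.5  0.5 -0. ]
85 -0.9 0.1 2.9 0.001
```

Emit:
{"op": "drive_tool", "data": {
  "rows": "85 -0.5 0 1 0; 15 0 0 0 0; 15 0 0 0 0; 15 0 0 0 0; 15 0 0 0 0; 15 0 0 0 0; 15 0 0 0 0; 15 0 0 0 0"
}}

```text
clock: 19.4
eef_pos: [0.5289, 0.1378, 0.1793]
tool_rot: [0.991, 0.133, 0.0, -0.0]
ft_force: [-2.2, -0.8, 6.2]
grip_width: 0.0245
```

Emit:
{"op": "drive_tool", "data": {
  "rows": "15 0 5 0 0; 15 0 10 0 0; 15 0 10 0 0; 15 0 0 0 0; 15 0 0 0 0"
}}

```text
clock: 19.9
eef_pos: [0.5356, 0.1129, 0.1793]
tool_rot: [0.991, 0.132, 0.0, 0.001]
ft_force: [-2.7, -2.0, 6.1]
grip_width: 0.0245
```

Smooth: the forces are low and the knob follows. I'll keep sliding.

Emit:
{"op": "drive_tool", "data": {
  "rows": "15 0 12 0 0; 15 0 15 0 0; 15 0 15 0 0; 15 0 15 0 0; 15 0 15 0 0; 15 0 15 0 0; 15 0 12 0 0; 15 0 0 0 0; 15 0 0 0 0"
}}

```text
clock: 20.8
eef_pos: [0.5613, 0.0163, 0.1793]
tool_rot: [0.991, 0.132, -0.0, 0.001]
ft_force: [-3.4, -5.2, 6.5]
grip_width: 0.0248
```

Emit:
{"op": "drive_tool", "data": {
  "rows": "15 0 8 0 0; 15 0 8 0 0; 15 0 4 0 0; 15 0 0 0 0; 15 0 0 0 0"
}}

```text
clock: 21.3
eef_pos: [0.5661, -0.0017, 0.1793]
tool_rot: [0.991, 0.132, -0.001, 0.0]
ft_force: [-5.4, -2.0, 6.7]
grip_width: 0.0246
```

Emit:
{"op": "drive_tool", "data": {
  "rows": "15 0 3 0 0; 15 0 3 0 0; 15 0 3 0 0; 15 0 0 0 0; 15 0 0 0 0"
}}

```text
clock: 21.8
eef_pos: [0.5679, -0.0088, 0.1793]
tool_rot: [0.991, 0.133, -0.001, -0.001]
ft_force: [-5.9, 3.0, 7.1]
grip_width: 0.0247
```

Emit:
{"op": "drive_tool", "data": {
  "rows": "15 0 2 0 0; 15 0 2 0 0; 15 0 0 0 0; 15 0 0 0 0"
}}

```text
clock: 22.2
eef_pos: [0.5679, -0.0087, 0.1793]
tool_rot: [0.991, 0.134, -0.001, -0.005]
ft_force: [-9.2, 13.2, 8.8]
grip_width: 0.0245
```

Emit:
{"op": "drive_tool", "data": {
  "rows": "15 0 2 0 0; 15 0 2 0 0; 15 0 0 0 0; 15 0 0 0 0"
}}

```text
clock: 22.6
eef_pos: [0.5679, -0.0088, 0.1793]
tool_rot: [0.991, 0.135, -0.002, -0.009]
ft_force: [-12.4, 24.0, 11.0]
grip_width: 0.0249
```

Hard stop: there's no motion while the force rises to 24 N, after about 152 mm of travel. I'll back off the command to relieve the force, then open and rise.

Emit:
{"op": "drive_tool", "data": {
  "rows": "15 0 -4 0 0; 15 0 -3 0 0; 15 0 0 0 0; 15 0 0 0 0"
}}

```text
clock: 23.0
eef_pos: [0.5679, -0.0087, 0.1793]
tool_rot: [0.991, 0.133, -0.001, -0.002]
ft_force: [-6.9, 5.8, 7.6]
grip_width: 0.0245
```

Emit:
{"op": "drive_tool", "data": {
  "rows": "35 0 0 0 0; 60 0 0 0 0; 85 0 0 0 0; 85 0 0 0 0; 85 0 0 0 0; 85 0 0 -20 0; 85 0 0 -40 0; 85 0 0 -40 0; 85 0 -30 -10 0; 85 0 -40 0 0; 85 0 0 0 0; 85 0 0 0 0"
}}

```text
clock: 24.2
eef_pos: [0.5511, 0.0573, 0.2889]
tool_rot: [0.991, 0.133, 0.0, 0.0]
ft_force: [0.9, -0.8, 0.9]
grip_width: 0.0851
```

```bash
python3 -c "
from h import *
d=snap('wrist','w7'); s=snap('side','s7'); a=cv2.imread('pics/w7.png')[60:400,180:480]; b=cv2.imread('pics/s7.png')[135:285,270:410]
o=np.hstack([cv2.resize(a,(388,440)),cv2.resize(b,(410,440),interpolation=2)]); cv2.imwrite('pics/v7.png',o)
S=[.5928,-.0955]
y=.264
for k in(.155,.15,.145):
  L=.243-k; print(k,proj(s,[[S[0]-L*np.sin(y),S[1]+L*np.cos(y),.212]]))
print(bot.get_obs()['eef_pos'],bot.get_obs()['clock'])"
```

```text
0.155 [[338.66793852 166.6631785 ]]
0.15 [[337.15090126 165.91557602]]
0.145 [[335.64245535 165.17220739]]
[0.55122968 0.056185   0.28848064] 24.3
```

View pics/v7.png

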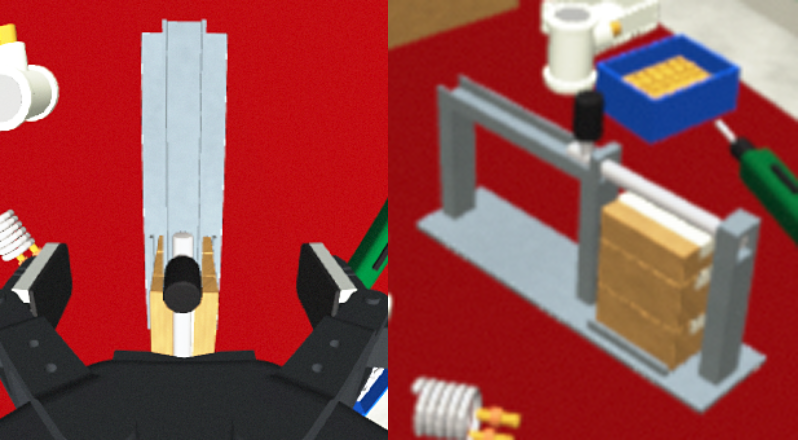

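The column is square, and the bolt passes over it into the keeper. The knob top at side px (339,168) matches the prediction for 0.155.

```bash
python3 -c "
from workcell import bot
print(bot.job_done())"
```

```text
the job is handed in; nothing more can be done
None
```

The job is done and handed in at about 24 s on the robot's clock; the hand-in gives no verdict, so these are my own checks.

- **Column:** I put the thick carton on the base carton, then the slim one on top. Each was lowered until the force showed contact, then let go. Camera fits put the three carton centres within about 1 mm and 0.01 rad of each other.
- **Bolt:** I slid it about 152 mm to a hard stop, where the push-back force rose to 24 N with no further motion. After letting go, the knob sits where a travel of 0.155 would put it, to about 1–2 px in the side view.
- **End state:** The last pictures show the column upright under the bolt, with the gripper open and clear of everything. The arm was never near the bystanders except in passing above, but I did not re-measure their positions.
- **Disagreements:** The first overhead fit of the base carton was 4–5 mm off the close-up wrist measurement, so I used the wrist one. Estimates of the carrier's yaw ranged from 0.254 to 0.269 rad; I used 0.264 and the bolt slid freely.

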